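Press a filter cartridge home in the bench ratchet clamp and unload it

TASK

The white filter unit in the bench clamp has its new blue cartridge only part-way in: pump the clamp's red trigger until the cartridge is fully home, stopping as soon as you feel it seat so that the unit is not overloaded. Then press the yellow release and keep it down until the jaw has sprung fully open, lift the unit out and set it down gently, right way up, on the floor of the metal tray. Move the jaw only by the trigger and the release, never push it directly, and leave everything else where it stands.

Things in the scene. Friction and masses are not known exactly. Their poses are not given: they have to be found in the camera images.
- clamp: one-hand ratchet bar clamp bolted to the bench; dark base plate 354 x 88 x 12. Origin on the table; x runs along the bar to the moving jaw, z up. Along x (mm): yellow release pad -125, black fixed grip -64 to -42, red trigger about 0 (both 28 wide, top z 150), blue fixed jaw 22 to 38 (top z 104), grey bed 44 to 136, moving jaw. Only grip and trigger stand above z 104
- trigger (a joint): red trigger lever (rad), hinged under the bar at clamp x 0, z 22: 0 at rest, 0.245 at its end stop, the swell then 27 mm nearer the grip. Springs back. A full stroke brings the jaw 6 mm closer and keeps 5 (one tooth) when let go; a shorter one may keep nothing. 3 to 6 strokes are needed
- trigger_swell (a point): face of the trigger's finger swell (round bar 16 diameter, 28 long) towards the moving jaw; push it in clamp -x. At rest at clamp x 12, z 134. Push needed: 3 to 6 N while the jaw runs free, about 10 N while the cartridge slides in; once it is home the push climbs steeply before the stroke ends; 20 N overloads the unit. At the trigger's end stop it is firm too
- release (a joint): yellow release rocker (rad): 0 at rest, 0.17 when its pad is fully down (sunk about 7 mm); the jaw is freed from about 0.07 (3 mm). Takes 4 to 17 N, most where the loaded pawl breaks free. While held down, with the trigger let go, the jaw springs open by itself within a second; let go early, it catches again
- release_pad (a point): middle of the top of the yellow release pad (24 x 26 mm), at clamp x -125, z 63 at rest; press straight down. The black grip begins 61 mm away in clamp +x and is 87 mm higher
- jaw: toothed bar with the blue moving jaw (44 wide, clamp z 62 to 101) and its rubber pad. Moves only along clamp x; its origin is at clamp x 0 when fully open (pad face then at clamp x 140) and 14 to 26 mm towards -x when the cartridge is home. The pad yields 1 mm per 20 N. A light spring pulls it open, the ratchet holds it
- unit: filter unit: white square housing 62 (x) x 48 (y) x 46 high, about 0.3 kg, hose spigot 12 high on top at x -14. Origin under the housing's centre; x points to the cartridge, along clamp x. Lies loosely on the bed at clamp x about 90. Grip it from above across its 48 width
- cartridge: blue cartridge, flange 42 diameter x 6, pushed into the housing's +x end against a stiff O-ring (about 16 N). Origin on its axis, 23 above the unit's underside: at the unit's x 0 when fully home (flange against housing), further along x by as much as it still stands out, 5 to 9 mm at the start. Flange outer face 37 from its origin
- tray: aluminium tray for finished units, fixed, 135 (x) x 190 (y) x 24 high, walls and floor 4 to 5 thick, on the left or on the right beyond the clamp; origin under its centre
- tray_in (a point): centre of the tray's inner floor
- slide_rack: blue slide rack with upright glass slides, 76 x 120 x 64 high, fixed; origin under its centre. Bystander; may stand on either side, where the tray is not
- specimen_jar: clear specimen jar with yellow lid, 52 diameter x 62 high; origin under its centre. Bystander
- cassette_box: white box 100 x 150 x 42 high full of coloured tissue cassettes, fixed; origin under its centre. Bystander
- spent_cartridge: grey-brown used filter cartridge standing on its flange, 42 diameter x 34 high; origin under its centre. Bystander
- forceps: steel forceps lying flat, 120 x 10 x 6 high; origin under the middle. Bystander
- brush: small section brush, 160 long, lying flat. Bystander
- bed (a point): middle of the work bed's top (clamp x 90, z 56), 62 wide, rails at y +-28 to 32 rise 6 above it. The unit lies here between the rails with 4 mm play each side. At its -x end a rubber-faced screw stop in the fixed jaw reaches to clamp x 48 to 58, set differently each time; it takes the push
Not all that is in view belongs to the job. Leave any orange look-alike of the unit alone.

How it is judged:
On the way, in this order (a step that is already met when the one before it is completed fails the run):
1. the cartridge is fully home (within 1.5 mm) with the clamp's jaw bearing on it (x of cartridge in the frame of unit below 0.0015 m and contact force between jaw and unit above 6 N), for 0.1 s.
2. the release has been pressed and the jaw has sprung fully open (within 3 mm) (x of jaw in the frame of clamp above -0.003 m), for 0.1 s.
At the end, for the whole second after the job is handed in: The cartridge is home in the housing within 1.5 mm; the unit stands right way up (within 0.1 rad) and at rest flat on the tray's floor (underside within 6 mm of it, centre inside the tray); the clamp's jaw is back within 3 mm of fully open (x of cartridge in the frame of unit below 0.0015 m and x of jaw in the frame of clamp above -0.003 m and x of unit in the frame of tray_in between -0.06 and 0.06 m and y of unit in the frame of tray_in between -0.09 and 0.09 m and z of unit in the frame of tray_in below 0.006 m and angle between unit's own z axis and vertical below 0.1 rad and linear speed of unit below 0.02 m/s); the robot touches nothing.
It fails at once if the jaw presses on the unit with more than 60 N (overload) (contact force between jaw and unit above 60 N).
It fails at once if the robot pushes on the moving jaw or its bar directly (more than 3 N) (contact force between any of the fingers, the arm and jaw above 3 N).
It fails at once if the unit is dropped or slammed into the tray (more than 80 N) (contact force between unit and tray above 80 N).
It fails at once if the unit is tipped over by more than 0.7 rad (angle between unit's own z axis and vertical above 0.7 rad).
It fails at once if a bystander is moved by more than 30 mm (distance of any of specimen_jar, spent_cartridge, forceps, brush from where it was at the start of the episode above 0.03 m).
It also fails if it takes over 67 s, if anything falls off the work surface, if the arm or the gripper's body presses on something with over 40 N, if the wrist force passes 120 N, or if a joint passes its speed limit or range.

ROBOT

A 6-joint arm with a two-finger parallel gripper is mounted at the origin on the work surface. World frame = base frame: x ahead of the robot, y to its left, z up, the work surface at z = 0. Lengths are in m, angles in rad, forces in N, time in s.
With the tool pointing down it reaches from about 0.275 to 0.825 m from the base axis. Payload 5.2 kg.
Tool frame: the origin (TCP) lies midway between the tips of the shut fingers; the grasp point (between the pads) lies 19 mm behind it (env.grip_depth is the distance from the TCP to the grasp point, in m); z points along the fingers, y is the line along which they close (so a half turn about z gives the same grasp; the last joint's range is limited). The gripper opens to 93 mm and grips with 3 to 60 N. Pads are 15 mm wide; open, the fingers measure 128 mm over their backs; the gripper's body (75 mm by 188 mm) begins 65 mm behind the grasp point.
Start: joints at [1.123, 0.259, 1.535, -0, 1.348, -0.203], TCP at [0.133, 0.534, 0.219] pointing down, gripper open.
Joint ranges: [-3.14, 3.14], [-0.91, 2.08], [0.19, 2.58], [-1.22, 4.36], [0.22, 2.71], [-3.12, 3.12]. Speed limits (rad/s): [2.57, 2.57, 3.14, 3.14, 3.14, 3.14].

INTERFACE

Orientations are given as a unit quaternion [w, x, y, z].
In Python, from rig import status, viewer, env, finder gives the robot as it stands.
- The arm moves only by the tool play_rows, never from a script. Its argument "moves" is a list of rows, each a list of 5 numbers: the shift along the tool's x, y, z in shares of 80 cm (1.0 is 80 cm), then the turn about the tool's z in fractions of the full range, 1 being 180 degrees, then the opening, from 0 (shut) to 1 (fully open). In form: [[tx, ty, tz, roll, fingers], ...]. A call has 1 to 20 rows; each row is the pose to reach, as a shift and turn from the pose commanded when the call began, along the tool's axes at that moment; what a row does not reach only later rows make up. A row lasts 1/10 s, in which the tool goes at most 50 mm and 8.59 degrees, less where a joint would pass 70% of its speed; a pose out of reach is approached as far as the arm can. No shift or turn number may pass 1 either way. A call with a gripper value outside its range is refused whole. The fingers move at their own pace and stop on an object; "squeeze" is the grip in N (left out, the last holds). Time passes only in rows, so rows that repeat a pose let the fingers close. It gives the time, the measured TCP pose, the force, the opening and the grip force at its end, in the units of the state.
- status.get_obs(): the state, without advancing time (a new reading comes with each control period).
- viewer.get_image(name): name is "side" or "top" or "wrist"; returns the picture (420x560x3 uint8, blue, green, red); there is no depth.
- viewer.calibration(name): a dict with "K" (3x3 intrinsics, pixels), "T" (4x4, takes a point from camera to world coordinates). Camera axes: x right, y up, looking along -z (the intrinsics and any distortion apply to the point x, -y, -z); pixel columns grow to the right and rows downward; lengths in m; the calibration is good to about 2 mm. A picture is of the moment at which its call begins: read the wrist's pose just before it. calibration takes no time and is no camera call; for the wrist camera it gives the pose at the moment of the call.
- env.finish_job(): hands the job in; it is judged then, once.
Trained networks look in the newest picture that a camera, given by its name, has taken for a name from the list of things; names that differ only in an ending like _2 or _b are one class to them, and where a whole thing is asked for, a point or a joint stands for the part that bears it (a point fixed in the world has none). Each returns a list of dicts, best first, with "score" (0 to 1); they miss things now and then, are a little off and sometimes report something else, mostly with a low value. They report only what shows in the picture. A call takes as long as a camera call. They do not tell look-alikes from the thing itself.
- finder.cut_out(camera, target): "region" (420x560 bool, what is visible of it) and "bbox" ([left, top, right, bottom] in pixels, round what is visible of it).
- finder.spot_point(camera, target): "location" ([column, row] in pixels: a listed point, or the origin of a listed thing).
The state is a dict: "time_s": time; "q": joint angles; "joint_velocities": joint speeds; "joint_efforts": joint torques, N m; "position": TCP position; "tcp_rot": TCP orientation; "force": force on the tool from outside, world axes, zero at the start; "wrist_torque": the same for the moment, N m; "gripper_width": finger opening in m; "gripper_force": force on a finger pad.
Only numpy, scipy, OpenCV 4.12 (cv2) and the standard library are available. Lean on these libraries where they do the work, as an engineer would, in place of code of your own. Each camera call takes 0.05 s, during which the arm holds its last target. There are 200 camera calls.

## Working session

There is one attempt and no reset: what is moved stays moved. The work goes in short steps, Python scripts to look and compute and a tool call to move; the robot and the scene stay as the last step left them, time stands still between calls to the robot, and variables do not carry over. Pictures are saved under pics/ and viewed, at most 14 in all, crops included, and the job is handed in when it is done.

Besides the shell and the picture viewer there is one more tool, called after "Emit:" as name(argument=value, ...) on one line, values as JSON. play_rows: Moves the arm, as the interface text tells. Its arguments: {"type":"object","properties":{"moves":{"type":"array","items":{"type":"array","items":{"type":"number"}}},"squeeze":{"type":"number"}},"required":["moves"]}

```bash
mkdir -p pics; cat > h.py <<'E'
import numpy as np, cv2
from rig import status, viewer, env, finder
def ray(cam,px):
    c=viewer.calibration(cam);K=c["K"];T=np.array(c["T"])
    p=np.linalg.inv(K)@np.array([px[0],px[1],1.]); d=T[:3,:3]@np.array([p[0],-p[1],-p[2]]); return T[:3,3],d/np.linalg.norm(d)
def at_z(cam,px,z):
    o,d=ray(cam,px); return o+d*(z-o[2])/d[2]
def proj(cam,P):
    c=viewer.calibration(cam);K=np.array(c["K"]);T=np.array(c["T"])
    p=T[:3,:3].T@(np.array(P)-T[:3,3]); q=K@np.array([p[0],-p[1],-p[2]]); return q[:2]/q[2]
def tri(pairs):
    A=np.zeros((3,3));b=np.zeros(3)
    for cam,px in pairs:
        o,d=ray(cam,px);M=np.eye(3)-np.outer(d,d);A+=M;b+=M@o
    return np.linalg.solve(A,b)
E
python3 - <<'E'
from h import *
np.set_printoptions(precision=4,suppress=True)
for c in("side","top"):
    im=viewer.get_image(c);cv2.imwrite(f"pics/{c}0.png",im);print(c,viewer.calibration(c)["T"][:3,3])
R={}
for n in["release_pad","trigger_swell","bed","tray_in","unit","clamp","cartridge","jaw","slide_rack","specimen_jar","spent_cartridge"]:
    for c in("side","top"):
        r=finder.spot_point(c,n)
        R[n,c]=r[0]["location"] if r else None
        print(n,c,[(np.round(x["location"],1),round(x["score"],2)) for x in r[:3]])
    if R[n,"side"] is not None and R[n,"top"] is not None: print("   tri",tri([(c,R[n,c]) for c in("side","top")]))
o=status.get_obs();print(o["time_s"],o["position"],o["tcp_rot"],o["force"])
E
```

```text
side [ 0.027 -0.657  0.863]
top [ 0.4348 -0.0024  1.1433]
release_pad side [(array([294.9, 249.7]), 0.45)]
release_pad top [(array([325.6, 220.8]), 0.44)]
   tri [ 0.4717 -0.0949  0.0724]
trigger_swell side [(array([253.3, 196.3]), 0.84)]
trigger_swell top [(array([269.9, 218.6]), 0.43)]
   tri [0.4637 0.045  0.1424]
bed side [(array([239.1, 202.2]), 0.73)]
bed top [(array([237.4, 223. ]), 0.59)]
   tri [0.4601 0.1252 0.0666]
tray_in side [(array([297.3, 185. ]), 0.86), (array([242.1, 155.7]), 0.28)]
tray_in top [(array([233.5, 139.5]), 0.87)]
   tri [ 0.68    0.1526 -0.0006]
unit side [(array([191.6, 234.7]), 0.98), (array([237.6, 205.9]), 0.74)]
unit top [(array([228.5, 275.4]), 0.88), (array([236.6, 225.1]), 0.75)]
   tri [0.3254 0.1512 0.0056]
clamp side [(array([261. , 239.2]), 0.76)]
clamp top []
cartridge side [(array([234.1, 196.8]), 0.49)]
cartridge top [(array([274.2, 223.9]), 0.62), (array([322.7, 218.8]), 0.62), (array([232.7, 219.5]), 0.52)]
   tri [0.4337 0.0431 0.1604]
jaw side []
jaw top [(array([268.6, 219.7]), 0.67), (array([274.2, 221.4]), 0.61)]
slide_rack side [(array([375.9, 248.9]), 0.71)]
slide_rack top [(array([350. , 142.4]), 0.92)]
   tri [ 0.6832 -0.162  -0.0017]
specimen_jar side [(array([244.7, 155.7]), 0.56)]
specimen_jar top [(array([146. , 157.2]), 0.71)]
   tri [ 0.6371  0.3867 -0.0161]
spent_cartridge side [(array([331.3, 334. ]), 0.81)]
spent_cartridge top [(array([394.5, 236.4]), 0.56)]
   tri [ 0.4341 -0.2822 -0.0058]
1.2 [0.1333 0.5336 0.2186] [-0.      0.1221  0.9925 -0.    ] [ 0.0909 -0.5292 -0.3038]
```

View pics/top0.png

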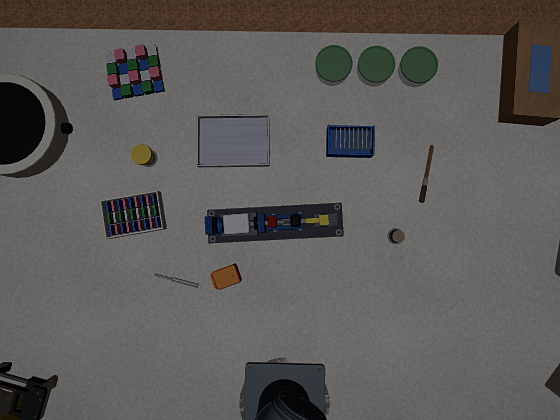

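View pics/side0.png

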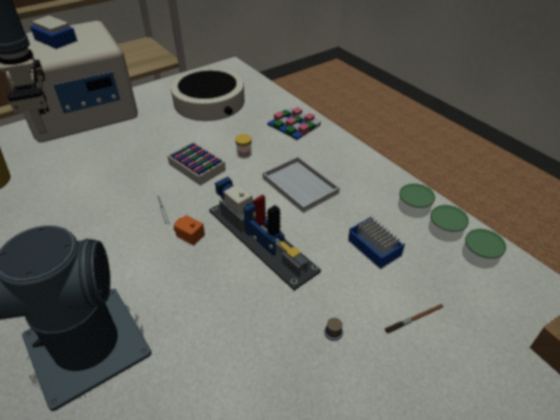

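The top view shows the clamp lying along world y (jaw end at about (210,224), release at about (322,220)). The tray is at (233,140), the orange look-alike at (226,276) and the rack at (350,142). Next I'll move the wrist camera over the clamp.

Units first: shifts go in shares of 80 cm and turns go in shares of 180 degrees. So -43 cm / 80 = -0.5375, -41 cm / 80 = -0.5125, 73 degrees / 180 = 0.4056.

Emit:
play_rows(moves=[[-0.5375,-0.5125,-0.2125,0.4056,0],[-0.5375,-0.5125,-0.2125,0.4056,0],[-0.5375,-0.5125,-0.2125,0.4056,0],[-0.5375,-0.5125,-0.2125,0.4056,0],[-0.5375,-0.5125,-0.2125,0.4056,0],[-0.5375,-0.5125,-0.2125,0.4056,0],[-0.5375,-0.5125,-0.2125,0.4056,0],[-0.5375,-0.5125,-0.2125,0.4056,0],[-0.5375,-0.5125,-0.2125,0.4056,0],[-0.5375,-0.5125,-0.2125,0.4056,0],[-0.5375,-0.5125,-0.2125,0.4056,0],[-0.5375,-0.5125,-0.2125,0.4056,0],[-0.5375,-0.5125,-0.2125,0.4056,0],[-0.5375,-0.5125,-0.2125,0.4056,0],[-0.5375,-0.5125,-0.2125,0.4056,0],[-0.5375,-0.5125,-0.2125,0.4056,0]])

```text
time_s: 2.8
position: [0.4502, 0.033, 0.3884]
tcp_rot: [-0.001, 0.688, 0.726, -0.0]
force: [-0.4, 0.3, -0.4]
gripper_width: 0.0005
gripper_force: 0.0
```

```bash
python3 - <<'E'
from h import *
np.set_printoptions(precision=4,suppress=True)
o=status.get_obs();print(o["time_s"],o["position"],o["tcp_rot"],o["q"],o["force"])
cal=viewer.calibration("wrist");print(cal)
im=viewer.get_image("wrist");cv2.imwrite("pics/w1.png",im)
for n in["release_pad","trigger_swell","bed","tray_in","unit","clamp","cartridge","jaw"]:
    r=finder.spot_point("wrist",n);print(n,[(np.round(x["location"],1),round(x["score"],2)) for x in r[:3]])
E
```

```text
2.8 [0.4502 0.033  0.3884] [-0.0005  0.6879  0.7258 -0.    ] [-0.1753  0.0144  1.4179  0.0005  1.7102 -0.2287] [-0.3952  0.3488 -0.4334]
{'K': array([[293.3846,   0.    , 280.1362],
       [  0.    , 293.3846, 214.0179],
       [  0.    ,   0.    ,   1.    ]]), 'T': array([[ 0.9986, -0.0514, -0.0138,  0.4458],
       [ 0.0532,  0.9606,  0.2728,  0.1089],
       [-0.0007, -0.2731,  0.962 ,  0.5547],
       [ 0.    ,  0.    ,  0.    ,  1.    ]])}
release_pad [(array([291.1, 245.9]), 0.79)]
trigger_swell [(array([289. , 174.9]), 0.63)]
bed []
tray_in [(array([412.9, 115.2]), 0.8)]
unit [(array([286.6, 121. ]), 0.94), (array([215.1, 102.2]), 0.59)]
clamp [(array([288.7, 171.7]), 0.65), (array([286.7, 177.3]), 0.48)]
cartridge []
jaw []
```

View pics/w1.png

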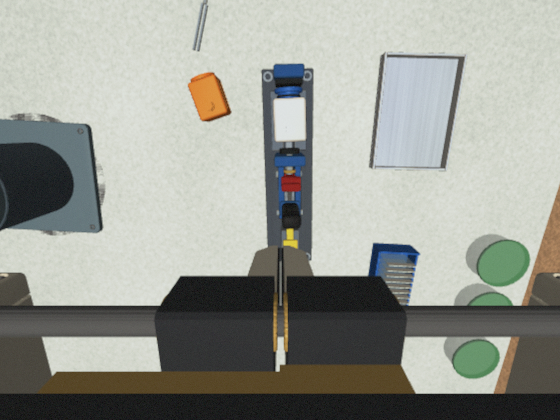

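The wrist view shows the white unit at (289,120), the red trigger at (290,183), the black grip at (290,215), the yellow release at about (290,240) and the tray at (417,112). Now I'll pin down the clamp frame by colour at known heights.

```bash
cat >> h.py <<'E'
def blob(im,cond,box):
    l,t,r,b=box;m=np.zeros(im.shape[:2],np.uint8);m[t:b,l:r]=cond(im[t:b,l:r].astype(int))
    n,lab,st,ce=cv2.connectedComponentsWithStats(m);i=1+np.argmax(st[1:,4]);return st[i],ce[i],lab==i
red=lambda p:(p[...,2]>80)&(p[...,1]<50)&(p[...,0]<60)
white=lambda p:(p.min(-1)>185)
yel=lambda p:(p[...,2]>130)&(p[...,1]>100)&(p[...,0]<70)
E
python3 - <<'E'
from h import *
np.set_printoptions(precision=4,suppress=True)
w=cv2.imread("pics/w1.png");t=cv2.imread("pics/top0.png")
for nm,c,box,z in[("red","wrist",(265,165,312,200),.15),("white","wrist",(266,85,312,150),.102),("yel","wrist",(270,220,310,250),.063),
  ]:
    st,ce,m=blob(w,globals()[nm],box);print(nm,c,st,ce,at_z(c,ce,z))
    for px in [(st[0],ce[1]),(st[0]+st[2],ce[1]),(ce[0],st[1]),(ce[0],st[1]+st[3])]: print("    ",px,at_z(c,px,z))
for nm,box,z in[("yel",(300,205,345,235),.063),("red",(260,205,285,235),.15)]:
    st,ce,m=blob(t,globals()[nm],box);print("top",nm,st,ce,at_z("top",ce,z))
    for px in [(st[0],ce[1]),(st[0]+st[2],ce[1])]: print("    ",px,at_z("top",px,z))
# plate corners, tray
for px in[(263,70),(313,70)]:print("plate",at_z("wrist",px,.012))
for px in[(205,207),(342,203),(344,238),(208,243)]:print("platetop",at_z("top",px,.012))
print("tray",[at_z("wrist",p,.024) for p in[(384,53),(463,56),(371,169),(445,171)]],[at_z("top",p,.024) for p in[(198,117),(270,116),(270,166),(198,167)]])
big=np.hstack([cv2.resize(w[55:265,235:345],None,fx=2.8,fy=2.8,interpolation=2),cv2.resize(t[195:250,198:350],None,fx=3.2,fy=3.2,interpolation=2)[:588]]) if 0 else cv2.resize(w[55:255,230:345],None,fx=3,fy=3,interpolation=2)
cv2.imwrite("pics/crop1.png",big)
E
```

```text
red wrist [282 174  19  17 283] [290.5088 182.7527] [0.4647 0.0388 0.15  ]
     (np.int32(282), np.float64(182.75265017667846)) [0.4528 0.0382 0.15  ]
     (np.int32(301), np.float64(182.75265017667846)) [0.4793 0.0395 0.15  ]
     (np.float64(290.5088339222615), np.int32(174)) [0.4639 0.0509 0.15  ]
     (np.float64(290.5088339222615), np.int32(191)) [0.4654 0.0271 0.15  ]
white wrist [ 274   98   31   43 1250] [289.3008 118.9064] [0.4592 0.125  0.102 ]
     (np.int32(274), np.float64(118.9064)) [0.4368 0.1238 0.102 ]
     (np.int32(305), np.float64(118.9064)) [0.4823 0.1262 0.102 ]
     (np.float64(289.3008), np.int32(98)) [0.4575 0.1537 0.102 ]
     (np.float64(289.3008), np.int32(141)) [0.4611 0.0935 0.102 ]
yel wrist [284 229  13  19 136] [290.1912 238.7721] [ 0.4743 -0.0769  0.063 ]
     (np.int32(284), np.float64(238.77205882352942)) [ 0.4632 -0.0775  0.063 ]
     (np.int32(297), np.float64(238.77205882352942)) [ 0.4864 -0.0763  0.063 ]
     (np.float64(290.19117647058823), np.int32(229)) [ 0.4731 -0.0585  0.063 ]
     (np.float64(290.19117647058823), np.int32(248)) [ 0.4753 -0.0946  0.063 ]
top yel [306 222   2   1   2] [306.5 222. ] [ 0.466  -0.0468  0.063 ]
     (np.int32(306), np.float64(222.0)) [ 0.466  -0.0455  0.063 ]
     (np.int32(308), np.float64(222.0)) [ 0.4661 -0.0505  0.063 ]Traceback (most recent call last):
  File "<stdin>", line 9, in <module>
  File "h.py", line 18, in blob
    n,lab,st,ce=cv2.connectedComponentsWithStats(m);i=1+np.argmax(st[1:,4]);return st[i],ce[i],lab==i
                                                        ~~~~~~~~~^^^^^^^^^^
    return _wrapfunc(a, 'argmax', axis=axis, out=out, **kwds)
    return bound(*args, **kwds)
ValueError: attempt to get argmax of an empty sequence
```

```bash
python3 - <<'E'
from h import *
np.set_printoptions(precision=4,suppress=True)
w=cv2.imread("pics/w1.png");t=cv2.imread("pics/top0.png")
for px in[(263,70),(313,70)]:print("plate",at_z("wrist",px,.012))
for px in[(205,207),(342,203),(344,238),(208,243)]:print("platetop",at_z("top",px,.012))
print("tray",[at_z("wrist",p,.024) for p in[(384,53),(463,56),(371,169),(445,171)]],[at_z("top",p,.024) for p in[(198,117),(270,116),(270,166),(198,167)]])
a=cv2.resize(w[55:255,245:330],None,fx=3,fy=3,interpolation=2)
b=cv2.resize(t[195:250,198:350],None,fx=3.5,fy=3.5,interpolation=2)
c=np.zeros((600,800,3),np.uint8);c[:,:255]=a;c[:b.shape[0],260:260+b.shape[1]]=b
cv2.imwrite("pics/crop1.png",c)
E
```

```text
plate [0.4126 0.2045 0.012 ]
plate [0.4969 0.2089 0.012 ]
platetop [0.5014 0.218  0.012 ]
platetop [ 0.5191 -0.1408  0.012 ]
platetop [ 0.4279 -0.1472  0.012 ]
platetop [0.4074 0.2072 0.012 ]
tray [array([0.6091, 0.2379, 0.024 ]), array([0.7385, 0.2402, 0.024 ]), array([0.6137, 0.0498, 0.024 ]), array([0.7477, 0.0532, 0.024 ])] [array([0.7372, 0.2416, 0.024 ]), array([0.7433, 0.0523, 0.024 ]), array([0.6111, 0.0493, 0.024 ]), array([0.6049, 0.2373, 0.024 ])]
```

View pics/crop1.png

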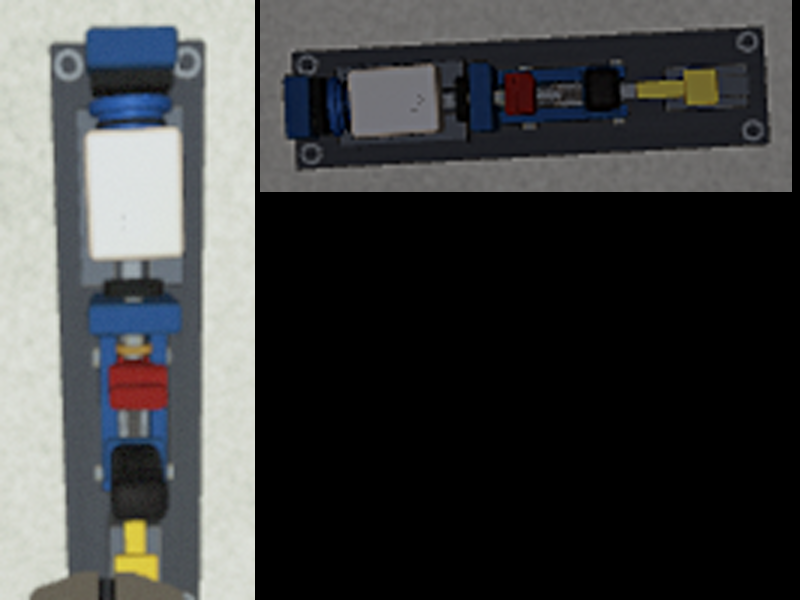

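The crop shows the plate corners, the pad at top px (324,219.9) and the trigger at about (271.7,221.6). In the wrist crop the red trigger has its swell on the front, and the blue flange still stands out of the white housing.

```bash
python3 - <<'E'
from h import *
np.set_printoptions(precision=4,suppress=True)
C=[at_z("top",p,.012) for p in[(208,209.9),(341.7,202.7),(343.4,235.9),(208.9,243.6)]]
print(np.array(C))
a=(C[0]+C[3])/2;b=(C[1]+C[2])/2;u=(a-b);print(np.linalg.norm(u),u/np.linalg.norm(u),(a+b)/2)
pad=at_z("top",(324,219.9),.063);print("pad",pad)
print("red top@.146",at_z("top",(271.7,221.6),.146),"black@.15",at_z("top",(198+342/3.5,195+88/3.5),.15))
print("unit top c",at_z("top",(198+134/3.5,195+100/3.5),.102))
W=lambda x,y:(245+x/3,55+y/3)
print("wrist fixedjaw top near/far edges",at_z("wrist",W(134,334),.104) ,at_z("wrist",W(134,303),.104))
print("wrist red centre ridge, front",at_z("wrist",W(138,384),.15),at_z("wrist",W(138,360),.134))
print("wrist grip", at_z("wrist",W(138,490),.15))
print("yellow pad front edge",at_z("wrist",W(137,556),.063))
print("jaw top edges",at_z("wrist",W(132,29),.101),at_z("wrist",W(132,68),.101))
E
```

```text
[[ 0.4939  0.2099  0.012 ]
 [ 0.5199 -0.14    0.012 ]
 [ 0.4333 -0.1456  0.012 ]
 [ 0.4058  0.2048  0.012 ]]
0.3511900097104944 [-0.0761  0.9971  0.    ] [0.4632 0.0323 0.012 ]
pad [ 0.4722 -0.0903  0.063 ]
red top@.146 [0.4629 0.0368 0.146 ] black@.15 [ 0.4673 -0.0184  0.15  ]
unit top c [0.4576 0.1238 0.102 ]
wrist fixedjaw top near/far edges [0.4639 0.0561 0.104 ] [0.4629 0.0716 0.104 ]
wrist red centre ridge, front [0.4654 0.0385 0.15  ] [0.4654 0.0473 0.134 ]
wrist grip [ 0.4686 -0.0128  0.15  ]
yellow pad front edge [ 0.4753 -0.0798  0.063 ]
jaw top edges [0.4544 0.1974 0.101 ] [0.4554 0.1807 0.101 ]
```

In the tool's units: 26.2 cm / 80 = 0.3275, 25 cm / 80 = 0.3125, -1.3 degrees / 180 = -0.0072.

Emit:
play_rows(moves=[[0.0363,0.0163,0.0625,-0.0072,0],[0.0363,0.0163,0.125,-0.0072,0],[0.0363,0.0163,0.175,-0.0072,0],[0.0363,0.0163,0.225,-0.0072,0],[0.0363,0.0163,0.25,-0.0072,0],[0.0363,0.0163,0.275,-0.0072,0],[0.0363,0.0163,0.3,-0.0072,0],[0.0363,0.0163,0.3125,-0.0072,0],[0.0363,0.0163,0.3275,-0.0072,0],[0.0363,0.0163,0.3275,-0.0072,0]])

```text
time_s: 4.25
position: [0.4617, 0.0613, 0.1256]
tcp_rot: [-0.001, 0.68, 0.733, -0.001]
force: [-0.2, -0.4, -0.1]
gripper_width: 0.0002
gripper_force: 0.0
```

```bash
python3 - <<'E'
from h import *
np.set_printoptions(precision=4,suppress=True)
o=status.get_obs();print(o["time_s"],o["position"],o["force"],o["gripper_width"])
w=viewer.get_image("wrist");s=viewer.get_image("side")
c=np.zeros((420,800,3),np.uint8);c[:,:400]=w[:,80:480]
b=cv2.resize(s[165:285,190:310],None,fx=3.3,fy=3.3,interpolation=2);c[:396,402:798]=b
cv2.imwrite("pics/c2.png",c)
E
```

```text
4.25 [0.4617 0.0613 0.1256] [-0.1731 -0.4216 -0.1177] 0.0002376175953092661
```

View pics/c2.png

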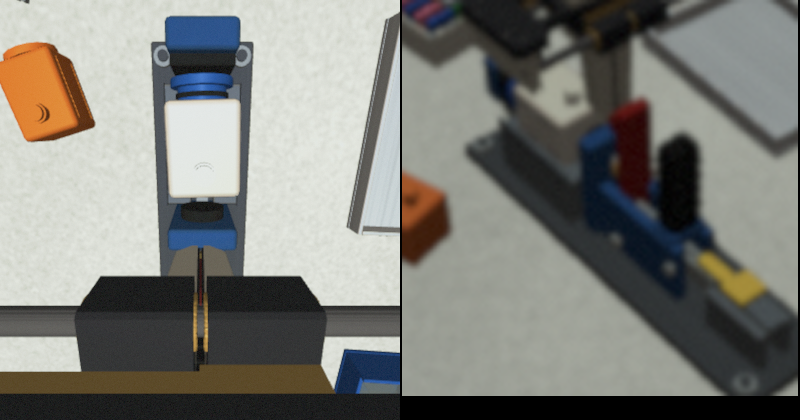

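In the tool's units: -2.2 cm / 80 = -0.0275, -1.7 cm / 80 = -0.0213.

Emit:
play_rows(moves=[[-0.0075,0,0,0,0],[-0.015,0,0,0,0],[-0.0213,0,0,0,0],[-0.0275,0,0,0,0],[-0.0275,0,0,0,0]])

```text
time_s: 4.85
position: [0.4646, 0.0382, 0.127]
tcp_rot: [0.001, 0.68, 0.733, -0.0]
force: [0.0, 0.8, -0.2]
gripper_width: 0.0004
gripper_force: 0.0
```

In the tool's units: -0.8 cm / 80 = -0.01, -0.6 cm / 80 = -0.0075.

Emit:
play_rows(moves=[[-0.0038,0,0,0,0],[-0.0075,0,0,0,0],[-0.01,0,0,0,0],[-0.01,0,0,0,0]])

```text
time_s: 5.25
position: [0.465, 0.0315, 0.1265]
tcp_rot: [-0.0, 0.68, 0.733, 0.0]
force: [0.9, 6.0, -2.0]
gripper_width: 0.0003
gripper_force: 2.7
```

```bash
python3 - <<'E'
from h import *
o=status.get_obs();print(o["time_s"],o["position"],o["force"],o["wrist_torque"])
t=viewer.get_image("top");s=viewer.get_image("side")
c=np.zeros((500,800,3),np.uint8)
c[:396,:396]=cv2.resize(s[165:285,190:310],None,fx=3.3,fy=3.3,interpolation=2)
c[:400,400:800]=cv2.resize(t[170:270,220:320],None,fx=4,fy=4,interpolation=2)
cv2.imwrite("pics/c3.png",c)
E
```

```text
5.25 [0.46500156 0.03147403 0.12650027] [ 0.90759379  6.00671144 -2.03883997] [ 0.9359073  -0.30377799  0.00361095]
```

View pics/c3.png

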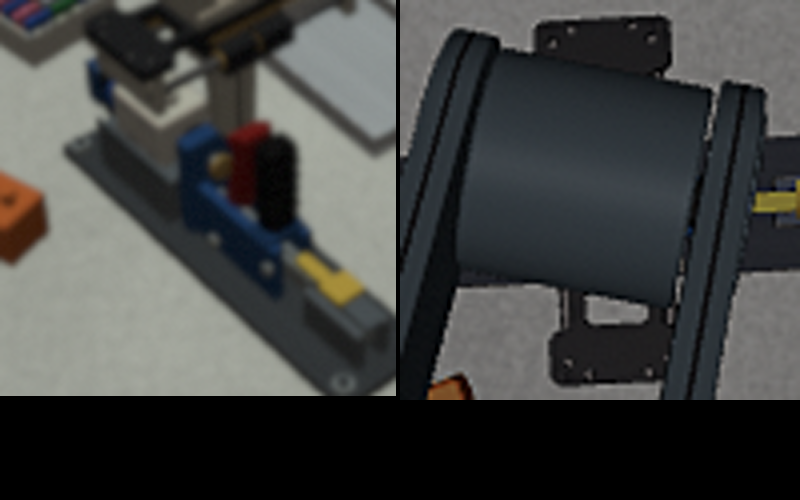

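The side view shows the trigger well pulled towards the grip, so the jaw is running. I'll continue in small steps to the end stop.

In the tool's units: -0.2 cm / 80 = -0.0025.

Emit:
play_rows(moves=[[-0.0025,0,0,0,0],[-0.0025,0,0,0,0]])

```text
time_s: 5.55
position: [0.4651, 0.0297, 0.1264]
tcp_rot: [-0.0, 0.68, 0.733, 0.0]
force: [2.6, 5.8, -1.4]
gripper_width: 0.0006
gripper_force: 2.7
```

In the tool's units: -0.2 cm / 80 = -0.0025.

Emit:
play_rows(moves=[[-0.0025,0,0,0,0],[-0.0025,0,0,0,0]])

```text
time_s: 5.75
position: [0.4651, 0.0289, 0.1263]
tcp_rot: [-0.001, 0.68, 0.733, 0.001]
force: [2.0, 9.8, -2.4]
gripper_width: 0.0008
gripper_force: 4.7
```

In the tool's units: -0.1 cm / 80 = -0.0013.

Emit:
play_rows(moves=[[-0.0013,0,0,0,0],[-0.0013,0,0,0,0]])

```text
time_s: 5.95
position: [0.4651, 0.0288, 0.1263]
tcp_rot: [-0.002, 0.681, 0.733, 0.002]
force: [2.2, 12.7, -2.2]
gripper_width: 0.0005
gripper_force: 6.4
```

In the tool's units: 3.2 cm / 80 = 0.04, 3 cm / 80 = 0.0375.

Emit:
play_rows(moves=[[0.0125,0,0,0,0],[0.025,0,0,0,0],[0.0375,0,0,0,0],[0.04,0,0,0,0],[0.04,0,0,0,0],[0.03,0,0,0,0],[0.0213,0,0,0,0],[0.0125,0,0,0,0],[0.0075,0,0,0,0],[0.0075,0,0,0,0]])

```text
time_s: 6.95
position: [0.4647, 0.0319, 0.1266]
tcp_rot: [-0.0, 0.681, 0.733, 0.0]
force: [-0.9, 4.6, 1.0]
gripper_width: 0.0004
gripper_force: 2.4
```

Emit:
play_rows(moves=[[-0.0038,0,0,0,0],[-0.0038,0,0,0,0]])

```text
time_s: 7.15
position: [0.4648, 0.0296, 0.1264]
tcp_rot: [-0.0, 0.68, 0.733, 0.0]
force: [0.8, 5.6, -1.8]
gripper_width: 0.0005
gripper_force: 2.7
```

In the tool's units: -0.2 cm / 80 = -0.0025.

Emit:
play_rows(moves=[[-0.0025,0,0,0,0],[-0.0025,0,0,0,0]])

```text
time_s: 7.35
position: [0.4649, 0.0289, 0.1263]
tcp_rot: [-0.001, 0.68, 0.733, 0.001]
force: [1.4, 8.4, -2.8]
gripper_width: 0.0006
gripper_force: 4.5
```

In the tool's units: 3.2 cm / 80 = 0.04, 3 cm / 80 = 0.0375.

Emit:
play_rows(moves=[[0.0125,0,0,0,0],[0.025,0,0,0,0],[0.0375,0,0,0,0],[0.04,0,0,0,0],[0.04,0,0,0,0],[0.03,0,0,0,0],[0.0238,0,0,0,0],[0.02,0,0,0,0],[0.02,0,0,0,0]])

```text
time_s: 8.25
position: [0.4641, 0.0427, 0.1268]
tcp_rot: [0.0, 0.681, 0.733, 0.0]
force: [-0.5, 2.9, 2.6]
gripper_width: 0.0003
gripper_force: 2.2
```

In the tool's units: -0.5 cm / 80 = -0.0063, -0.4 cm / 80 = -0.005.

Emit:
play_rows(moves=[[-0.005,0,0,0,0],[-0.0063,0,0,0,0]])

```text
time_s: 8.45
position: [0.4644, 0.038, 0.1266]
tcp_rot: [0.0, 0.68, 0.733, 0.0]
force: [0.5, 3.6, 1.1]
gripper_width: 0.0004
gripper_force: 2.0
```

In the tool's units: -0.3 cm / 80 = -0.0038.

Emit:
play_rows(moves=[[-0.0038,0,0,0,0],[-0.0038,0,0,0,0]])

```text
time_s: 8.65
position: [0.4646, 0.035, 0.1265]
tcp_rot: [0.0, 0.68, 0.733, -0.0]
force: [0.2, 3.1, 0.8]
gripper_width: 0.0005
gripper_force: 1.6
```

In the tool's units: -0.3 cm / 80 = -0.0038.

Emit:
play_rows(moves=[[-0.0038,0,0,0,0],[-0.0038,0,0,0,0]])

```text
time_s: 8.85
position: [0.4647, 0.0325, 0.1264]
tcp_rot: [-0.0, 0.68, 0.733, 0.0]
force: [0.5, 5.3, -0.4]
gripper_width: 0.0006
gripper_force: 2.8
```

In the tool's units: -0.2 cm / 80 = -0.0025.

Emit:
play_rows(moves=[[-0.0025,0,0,0,0],[-0.0025,0,0,0,0]])

```text
time_s: 9.05
position: [0.4648, 0.0311, 0.1263]
tcp_rot: [-0.001, 0.68, 0.733, 0.0]
force: [1.0, 7.2, -1.7]
gripper_width: 0.0005
gripper_force: 3.7
```

In the tool's units: -0.3 cm / 80 = -0.0038.

Emit:
play_rows(moves=[[-0.0038,0,0,0,0],[-0.0038,0,0,0,0]])

```text
time_s: 9.25
position: [0.4649, 0.029, 0.1261]
tcp_rot: [-0.001, 0.681, 0.733, 0.001]
force: [2.1, 10.6, -4.2]
gripper_width: 0.0006
gripper_force: 4.8
```

In the tool's units: -0.15 cm / 80 = -0.0019.

Emit:
play_rows(moves=[[-0.0019,0,0,0,0],[-0.0019,0,0,0,0]])

```text
time_s: 9.45
position: [0.4649, 0.0289, 0.1261]
tcp_rot: [-0.002, 0.681, 0.733, 0.002]
force: [2.3, 14.9, -3.3]
gripper_width: 0.0002
gripper_force: 7.3
```

In the tool's units: 3.3 cm / 80 = 0.0413, 1.6 cm / 80 = 0.02.

Emit:
play_rows(moves=[[0.0125,0,0,0,0],[0.025,0,0,0,0],[0.0375,0,0,0,0],[0.0413,0,0,0,0],[0.0413,0,0,0,0],[0.0313,0,0,0,0],[0.025,0,0,0,0],[0.02,0,0,0,0],[0.02,0,0,0,0]])

```text
time_s: 10.35
position: [0.4641, 0.0421, 0.127]
tcp_rot: [-0.001, 0.681, 0.733, 0.001]
force: [0.6, 8.2, 3.4]
gripper_width: 0.0003
gripper_force: 4.2
```

In the tool's units: -0.3 cm / 80 = -0.0038.

Emit:
play_rows(moves=[[-0.0038,0,0,0,0],[-0.0038,0,0,0,0]])

```text
time_s: 10.55
position: [0.4643, 0.0394, 0.1269]
tcp_rot: [-0.001, 0.681, 0.733, 0.001]
force: [-0.6, 9.4, 3.1]
gripper_width: 0.0006
gripper_force: 4.2
```

In the tool's units: -0.3 cm / 80 = -0.0038.

Emit:
play_rows(moves=[[-0.0038,0,0,0,0],[-0.0038,0,0,0,0]])

```text
time_s: 10.75
position: [0.4645, 0.0365, 0.1268]
tcp_rot: [-0.001, 0.681, 0.733, 0.001]
force: [0.5, 7.8, 2.4]
gripper_width: 0.0007
gripper_force: 4.2
```

In the tool's units: -0.2 cm / 80 = -0.0025.

Emit:
play_rows(moves=[[-0.0025,0,0,0,0],[-0.0025,0,0,0,0]])

```text
time_s: 10.95
position: [0.4647, 0.0346, 0.1266]
tcp_rot: [-0.001, 0.681, 0.733, 0.001]
force: [1.5, 8.6, 1.0]
gripper_width: 0.0006
gripper_force: 4.2
```

In the tool's units: -0.2 cm / 80 = -0.0025.

Emit:
play_rows(moves=[[-0.0025,0,0,0,0],[-0.0025,0,0,0,0]])

```text
time_s: 11.15
position: [0.4648, 0.0327, 0.1265]
tcp_rot: [-0.001, 0.681, 0.733, 0.001]
force: [2.0, 8.9, -0.6]
gripper_width: 0.0005
gripper_force: 4.4
```

Force is steady at about 8 to 9 N, so the cartridge is sliding in.

In the tool's units: -0.2 cm / 80 = -0.0025.

Emit:
play_rows(moves=[[-0.0025,0,0,0,0],[-0.0025,0,0,0,0]])

```text
time_s: 11.35
position: [0.4649, 0.031, 0.1263]
tcp_rot: [-0.001, 0.681, 0.733, 0.001]
force: [1.0, 9.8, -1.4]
gripper_width: 0.0007
gripper_force: 4.9
```

In the tool's units: -0.2 cm / 80 = -0.0025.

Emit:
play_rows(moves=[[-0.0025,0,0,0,0],[-0.0025,0,0,0,0]])

```text
time_s: 11.55
position: [0.465, 0.0292, 0.1261]
tcp_rot: [-0.001, 0.681, 0.733, 0.001]
force: [1.5, 10.6, -2.9]
gripper_width: 0.0005
gripper_force: 5.1
```

In the tool's units: -0.1 cm / 80 = -0.0013.

Emit:
play_rows(moves=[[-0.0013,0,0,0,0],[-0.0013,0,0,0,0]])

```text
time_s: 11.75
position: [0.465, 0.0289, 0.1261]
tcp_rot: [-0.002, 0.681, 0.732, 0.002]
force: [2.0, 11.8, -3.0]
gripper_width: 0.0005
gripper_force: 6.1
```

In the tool's units: 3.3 cm / 80 = 0.0413, 3 cm / 80 = 0.0375.

Emit:
play_rows(moves=[[0.0125,0,0,0,0],[0.025,0,0,0,0],[0.0375,0,0,0,0],[0.0413,0,0,0,0],[0.0413,0,0,0,0],[0.0325,0,0,0,0],[0.0275,0,0,0,0],[0.025,0,0,0,0]])

```text
time_s: 12.55
position: [0.4637, 0.0473, 0.127]
tcp_rot: [-0.001, 0.681, 0.733, 0.001]
force: [-1.3, 9.2, 4.5]
gripper_width: 0.0006
gripper_force: 4.9
```

In the tool's units: -0.2 cm / 80 = -0.0025.

Emit:
play_rows(moves=[[-0.0025,0,0,0,0],[-0.0025,0,0,0,0]])

```text
time_s: 12.75
position: [0.4638, 0.0455, 0.127]
tcp_rot: [-0.001, 0.681, 0.733, 0.001]
force: [-0.8, 8.7, 3.5]
gripper_width: 0.0006
gripper_force: 4.4
```

In the tool's units: -0.2 cm / 80 = -0.0025.

Emit:
play_rows(moves=[[-0.0025,0,0,0,0],[-0.0025,0,0,0,0]])

```text
time_s: 12.95
position: [0.464, 0.0436, 0.127]
tcp_rot: [-0.001, 0.681, 0.733, 0.001]
force: [-0.7, 8.6, 4.7]
gripper_width: 0.0006
gripper_force: 4.4
```

In the tool's units: -0.2 cm / 80 = -0.0025.

Emit:
play_rows(moves=[[-0.0025,0,0,0,0],[-0.0025,0,0,0,0]])

```text
time_s: 13.15
position: [0.4641, 0.0417, 0.127]
tcp_rot: [-0.001, 0.681, 0.733, 0.001]
force: [-1.6, 8.5, 4.0]
gripper_width: 0.0007
gripper_force: 4.5
```

In the tool's units: -0.2 cm / 80 = -0.0025.

Emit:
play_rows(moves=[[-0.0025,0,0,0,0],[-0.0025,0,0,0,0]])

```text
time_s: 13.35
position: [0.4643, 0.0397, 0.1269]
tcp_rot: [-0.001, 0.681, 0.733, 0.001]
force: [-0.2, 9.2, 4.1]
gripper_width: 0.0008
gripper_force: 4.4
```

In the tool's units: -0.2 cm / 80 = -0.0025.

Emit:
play_rows(moves=[[-0.0025,0,0,0,0],[-0.0025,0,0,0,0]])

```text
time_s: 13.55
position: [0.4644, 0.0377, 0.1269]
tcp_rot: [-0.001, 0.681, 0.733, 0.001]
force: [-0.1, 8.8, 2.3]
gripper_width: 0.0009
gripper_force: 4.3
```

In the tool's units: -0.15 cm / 80 = -0.0019.

Emit:
play_rows(moves=[[-0.0019,0,0,0,0],[-0.0019,0,0,0,0]])

```text
time_s: 13.75
position: [0.4645, 0.0362, 0.1268]
tcp_rot: [-0.001, 0.681, 0.733, 0.001]
force: [0.2, 8.5, 1.7]
gripper_width: 0.0004
gripper_force: 4.3
```

In the tool's units: -0.15 cm / 80 = -0.0019.

Emit:
play_rows(moves=[[-0.0019,0,0,0,0],[-0.0019,0,0,0,0]])

```text
time_s: 13.95
position: [0.4646, 0.0347, 0.1267]
tcp_rot: [-0.001, 0.681, 0.733, 0.001]
force: [-0.5, 8.5, -0.1]
gripper_width: 0.0003
gripper_force: 4.2
```

In the tool's units: -0.15 cm / 80 = -0.0019.

Emit:
play_rows(moves=[[-0.0019,0,0,0,0],[-0.0019,0,0,0,0]])

```text
time_s: 14.15
position: [0.4647, 0.0332, 0.1265]
tcp_rot: [-0.001, 0.681, 0.733, 0.001]
force: [0.8, 8.1, 0.1]
gripper_width: 0.0006
gripper_force: 4.0
```

In the tool's units: -0.15 cm / 80 = -0.0019.

Emit:
play_rows(moves=[[-0.0019,0,0,0,0],[-0.0019,0,0,0,0]])

```text
time_s: 14.35
position: [0.4648, 0.0321, 0.1265]
tcp_rot: [-0.001, 0.681, 0.733, 0.001]
force: [1.2, 9.9, -0.2]
gripper_width: 0.0004
gripper_force: 5.1
```

In the tool's units: -0.15 cm / 80 = -0.0019.

Emit:
play_rows(moves=[[-0.0019,0,0,0,0],[-0.0019,0,0,0,0]])

```text
time_s: 14.55
position: [0.4648, 0.0311, 0.1263]
tcp_rot: [-0.002, 0.681, 0.733, 0.002]
force: [1.5, 11.7, -0.8]
gripper_width: 0.0009
gripper_force: 5.8
```

In the tool's units: -0.1 cm / 80 = -0.0013.

Emit:
play_rows(moves=[[-0.0013,0,0,0,0],[-0.0013,0,0,0,0]])

```text
time_s: 14.75
position: [0.4649, 0.0304, 0.1263]
tcp_rot: [-0.002, 0.681, 0.732, 0.002]
force: [2.0, 12.5, -1.1]
gripper_width: 0.0001
gripper_force: 6.2
```

The force is climbing before the end stop. I'll check the flange gap in the wrist picture.

```bash
python3 - <<'E'
from h import *
w=viewer.get_image("wrist")
c=cv2.resize(w[0:260,210:350],None,fx=4,fy=4,interpolation=2)[:600]
cv2.imwrite("pics/c4.png",c)
E
```

```text
(no output)
```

View pics/c4.png

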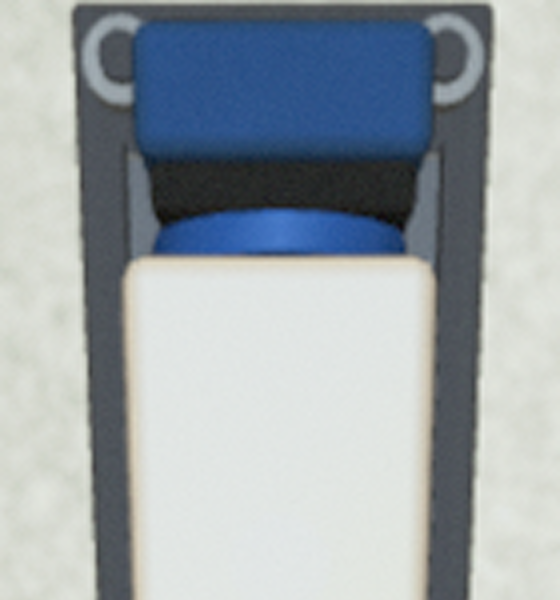

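The flange now sits against the housing with no gap at the seam (row ~255). One small push more to be sure.

In the tool's units: -0.1 cm / 80 = -0.0013.

Emit:
play_rows(moves=[[-0.0013,0,0,0,0],[-0.0013,0,0,0,0]])

```text
time_s: 15.0
position: [0.465, 0.0296, 0.1262]
tcp_rot: [-0.002, 0.681, 0.732, 0.002]
force: [1.5, 13.5, -1.4]
gripper_width: 0.0004
gripper_force: 6.7
```

In the tool's units: -12.1 cm / 80 = -0.1513, -11 cm / 80 = -0.1375.

Emit:
play_rows(moves=[[0.0125,0,0,0,0],[0.025,0,0,0,0],[0.0375,0,0,0,0],[0.0438,0,-0.0375,0,0],[0.0438,0,-0.1,0,0],[0,0,-0.1375,0,0],[-0.0625,0,-0.1375,0,0],[-0.1125,0,-0.1375,0,0],[-0.1513,0,-0.125,0,0],[-0.1513,0,-0.075,0,0],[-0.1513,0,-0.025,0,0],[-0.1513,0,0.0125,0,0],[-0.1513,0,0.0375,0,0],[-0.1513,0,0.0563,0,0],[-0.1513,0,0.0625,0,0],[-0.1513,0,0.0625,0,0]])

```text
time_s: 16.6
position: [0.4738, -0.0932, 0.0762]
tcp_rot: [-0.0, 0.68, 0.733, -0.0]
force: [-0.3, 0.5, -0.1]
gripper_width: 0.0007
gripper_force: 0.0
```

```bash
python3 - <<'E'
from h import *
o=status.get_obs();print(o["position"],o["force"])
s=viewer.get_image("side");w=viewer.get_image("wrist");c=np.zeros((420,800,3),np.uint8)
c[:396,:396]=cv2.resize(s[190:310,230:350],None,fx=3.3,fy=3.3,interpolation=2);c[:,400:]=w[:,80:480]
cv2.imwrite("pics/c5.png",c)
E
```

```text
[ 0.47379659 -0.09319583  0.07623329] [-0.28573926  0.49796095 -0.06397589]
```

View pics/c5.png

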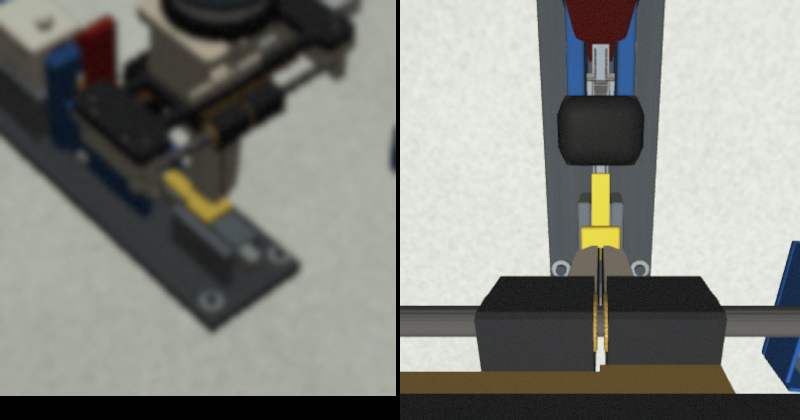

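The fingers are centred above the yellow pad and well clear of the grip. Pressing down now.

In the tool's units: 2.1 cm / 80 = 0.0263, 1.9 cm / 80 = 0.0238.

Emit:
play_rows(moves=[[0,0,0.0075,0,0],[0,0,0.0138,0,0],[0,0,0.0188,0,0],[0,0,0.0238,0,0],[0,0,0.0263,0,0],[0,0,0.0263,0,0]])

```text
time_s: 17.3
position: [0.4753, -0.095, 0.0568]
tcp_rot: [0.002, 0.68, 0.733, -0.0]
force: [-1.7, -4.7, 8.6]
gripper_width: 0.0002
gripper_force: 4.6
```

In the tool's units: 0.2 cm / 80 = 0.0025.

Emit:
play_rows(moves=[[0,0,0.0025,0,0],[0,0,0.0025,0,0],[0,0,0.0025,0,0],[0,0,0.0025,0,0],[0,0,0.0025,0,0],[0,0,0.0025,0,0],[0,0,0.0025,0,0],[0,0,0.0025,0,0],[0,0,0.0025,0,0],[0,0,0.0025,0,0],[0,0,0.0025,0,0],[0,0,0.0025,0,0],[0,0,0.0025,0,0],[0,0,0.0025,0,0],[0,0,0.0025,0,0]])

```text
time_s: 18.8
position: [0.4755, -0.095, 0.0564]
tcp_rot: [0.002, 0.68, 0.733, -0.0]
force: [-6.1, -2.8, 23.2]
gripper_width: 0.0005
gripper_force: 11.6
```

```bash
python3 - <<'E'
from h import *
o=status.get_obs();print(o["position"],o["force"])
for c in("top","side"):
    im=viewer.get_image(c);cv2.imwrite(f"pics/{c}7.png",im)
s=cv2.imread("pics/side7.png");s0=cv2.imread("pics/side0.png");t=cv2.imread("pics/top7.png");t0=cv2.imread("pics/top0.png");c=np.zeros((600,800,3),np.uint8)
for i,(a,b) in enumerate([(s0,t0),(s,t)]):
    c[i*300:i*300+300,:400]=cv2.resize(a[170:230,200:280],None,fx=5,fy=5,interpolation=2)
    c[i*300:i*300+300,400:]=cv2.resize(b[195:255,195:275],None,fx=5,fy=5,interpolation=2)
cv2.imwrite("pics/c6.png",c)
E
```

```text
[ 0.47553314 -0.09502132  0.05635639] [-6.09923962 -2.82538777 23.17162956]
```

View pics/c6.png

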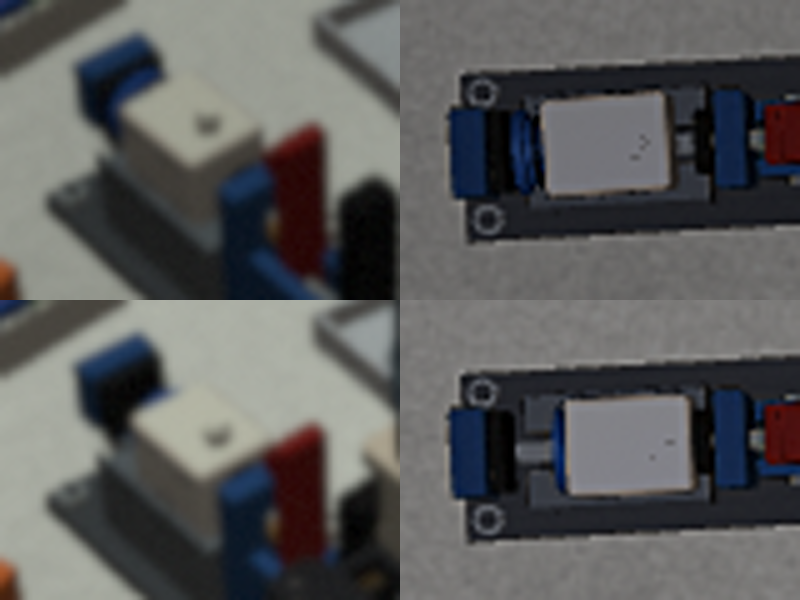

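The jaw is back at its open position (lower row matches the upper), and the cartridge is home with only the 6 mm flange showing. The housing top is centred at top px (241,223.8). Next I'll work out the grasp point.

```bash
python3 - <<'E'
from h import *
np.set_printoptions(precision=4,suppress=True)
P=at_z("top",(240.9,223.8),.102);Q=at_z("side",(200+ (197-0)/5,170+(430-300)/5),.102)
st,ce,m=blob(cv2.imread("pics/top7.png"),lambda p:p.min(-1)>95,(225,208,256,238));print(st,ce,at_z("top",ce,.102))
o=status.get_obs();R=np.array(cv2.Rodrigues(np.zeros(3))[0]);p=o["position"]
from scipy.spatial.transform import Rotation as Ro
q=o["tcp_rot"];R=Ro.from_quat([q[1],q[2],q[3],q[0]]).as_matrix()
T=np.array([P[0],P[1],.068]);print(P,Q,R,(R.T@(T-p))*100)
E
```

```text
[228 214  25  20 470] [240.0766 223.5532] [0.4579 0.1146 0.102 ]
[0.4573 0.1126 0.102 ] [0.4541 0.1096 0.102 ] [[-0.0751  0.9972  0.0035]
 [ 0.9972  0.0751 -0.0034]
 [-0.0037  0.0033 -1.    ]] [20.837  -0.2536 -1.2432]
```

In the tool's units: 20.8 cm / 80 = 0.26, 16 cm / 80 = 0.2.

Emit:
play_rows(moves=[[0,0,-0.05,0,0],[0,0,-0.1125,0,0],[0.025,0,-0.1625,0,0.3],[0.075,0,-0.1875,0,1],[0.1375,0,-0.1875,0,1],[0.2,0,-0.1875,0,1],[0.26,0,-0.1875,0,1],[0.26,0,-0.1875,0,1],[0.26,0,-0.1375,0,1],[0.26,0,-0.1,0,1]])

```text
time_s: 19.9
position: [0.4586, 0.1142, 0.1326]
tcp_rot: [0.001, 0.68, 0.734, 0.0]
force: [-0.0, 0.4, -0.4]
gripper_width: 0.0602
gripper_force: 0.0
```

```bash
python3 - <<'E'
from h import *
o=status.get_obs();print(o["position"],o["force"],o["gripper_width"])
w=viewer.get_image("wrist");cv2.imwrite("pics/c7.png",w[:,60:500])
st,ce,m=blob(w,lambda p:p.min(-1)>150,(230,100,330,300));print(st,ce,at_z("wrist",ce,.102))
E
```

```text
[0.45857549 0.1142311  0.13264144] [-0.02866551  0.37607486 -0.3911869 ] 0.06020256062889928
[ 247  199   66   79 5013] [279.60981448 237.31877119] [0.45376631 0.11826217 0.102     ]
```

View pics/c7.png

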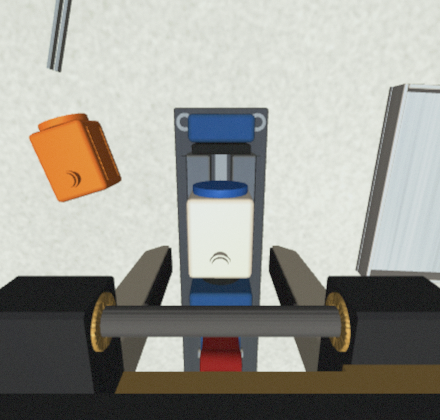

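The fingers straddle the unit symmetrically (both centred at column ~220 of the crop). I'll descend and grip.

In the tool's units: 6.4 cm / 80 = 0.08, 5.5 cm / 80 = 0.0688.

Emit:
play_rows(moves=[[0,0,0,0,1],[0,0,0,0,1],[0,0,0,0,1],[0,0,0.025,0,1],[0,0,0.05,0,1],[0,0,0.0688,0,1],[0,0,0.08,0,1],[0,0,0.08,0,1],[0,0,0.08,0,0.4],[0,0,0.08,0,0.4],[0,0,0.08,0,0.4],[0,0,0.08,0,0.4],[0,0,0.08,0,0.4],[0,0,0.08,0,0.4],[0,0,0.08,0,0.4],[0,0,0.08,0,0.4]], squeeze=25)

```text
time_s: 21.55
position: [0.4586, 0.1141, 0.0697]
tcp_rot: [0.0, 0.68, 0.733, 0.0]
force: [-0.8, -0.0, 1.7]
gripper_width: 0.048
gripper_force: 25.0
```

In the tool's units: 21.8 cm / 80 = 0.2725, 20 cm / 80 = 0.25.

Emit:
play_rows(moves=[[0,0,-0.0125,0,0.4],[0,0,-0.0375,0,0.4],[0,0,-0.075,0,0.4],[0,0,-0.1125,0,0.4],[0,0,-0.1125,0,0.4],[0.005,0.05,-0.1125,0,0.4],[0.0088,0.1,-0.1125,0,0.4],[0.0113,0.15,-0.1125,0,0.4],[0.015,0.2,-0.1125,0,0.4],[0.0175,0.25,-0.1125,0,0.4],[0.0188,0.2725,-0.1125,0,0.4],[0.0188,0.2725,-0.075,0,0.4],[0.0188,0.2725,-0.0375,0,0.4],[0.0188,0.2725,0,0,0.4],[0.0188,0.2725,0.025,0,0.4],[0.0188,0.2725,0.0375,0,0.4],[0.0188,0.2725,0.0438,0,0.4],[0.0188,0.2725,0.0438,0,0.4]])

```text
time_s: 23.35
position: [0.6746, 0.1453, 0.034]
tcp_rot: [-0.0, 0.68, 0.733, -0.0]
force: [0.3, 0.0, -2.2]
gripper_width: 0.0476
gripper_force: 25.0
```

```bash
python3 - <<'E'
from h import *
o=status.get_obs();print(o["time_s"],o["position"],o["force"],o["gripper_width"])
w=viewer.get_image("wrist");s=viewer.get_image("side");c=np.zeros((420,800,3),np.uint8)
c[:396,400:796]=cv2.resize(s[125:245,230:350],None,fx=3.3,fy=3.3,interpolation=2);c[:,:400]=w[:,80:480]
cv2.imwrite("pics/c8.png",c)
E
```

```text
23.35 [0.67461955 0.14528455 0.03403997] [ 0.34533745  0.02875079 -2.17148816] 0.047577262838649576
```

View pics/c8.png

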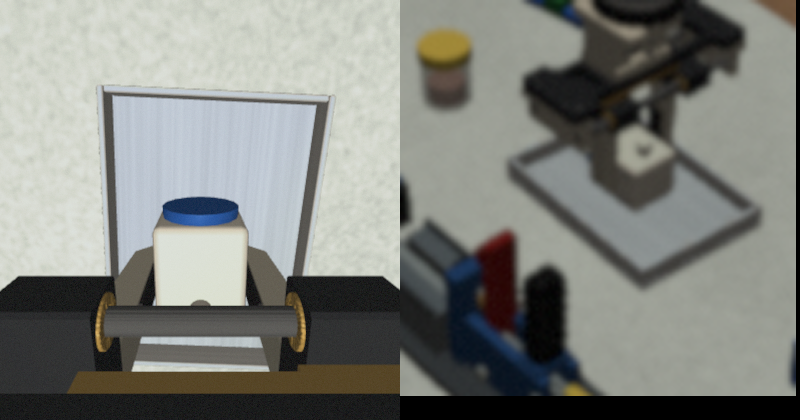

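The unit is upright, centred over the tray, and its cartridge is home. I'll lower it gently until it touches.

In the tool's units: 1.4 cm / 80 = 0.0175, 1.2 cm / 80 = 0.015.

Emit:
play_rows(moves=[[0,0,0.0063,0,0.4],[0,0,0.0125,0,0.4],[0,0,0.015,0,0.4],[0,0,0.0175,0,0.4],[0,0,0.0175,0,0.4]])

```text
time_s: 23.95
position: [0.6746, 0.1453, 0.0203]
tcp_rot: [-0.0, 0.68, 0.733, -0.0]
force: [0.5, 0.0, -3.2]
gripper_width: 0.0476
gripper_force: 25.0
```

In the tool's units: 0.15 cm / 80 = 0.0019, 0.1 cm / 80 = 0.0013.

Emit:
play_rows(moves=[[0,0,0.0013,0,0.4],[0,0,0.0019,0,0.4],[0,0,0.0019,0,0.4]])

```text
time_s: 24.25
position: [0.6749, 0.1453, 0.0191]
tcp_rot: [0.0, 0.68, 0.733, -0.0]
force: [0.5, 0.2, -3.3]
gripper_width: 0.0484
gripper_force: 25.0
```

In the tool's units: 0.15 cm / 80 = 0.0019, 0.1 cm / 80 = 0.0013.

Emit:
play_rows(moves=[[0,0,0.0013,0,0.4],[0,0,0.0019,0,0.4],[0,0,0.0019,0,0.4]])

```text
time_s: 24.55
position: [0.675, 0.1453, 0.0178]
tcp_rot: [0.0, 0.68, 0.733, 0.0]
force: [0.6, -0.3, -1.2]
gripper_width: 0.0479
gripper_force: 25.0
```

Emit:
play_rows(moves=[[0,0,0.0013,0,0.4],[0,0,0.0013,0,0.4]])

```text
time_s: 24.75
position: [0.675, 0.1453, 0.0178]
tcp_rot: [0.0, 0.68, 0.733, 0.0]
force: [-3.1, -0.4, 5.5]
gripper_width: 0.0476
gripper_force: 25.0
```

Contact with the floor. I'll open part-way so the fingers clear the tray walls, then rise.

In the tool's units: -18 cm / 80 = -0.225, -16 cm / 80 = -0.2.

Emit:
play_rows(moves=[[0,0,-0.0013,0,0.6],[0,0,-0.0013,0,0.72],[0,0,-0.0013,0,0.72],[0,0,-0.0013,0,0.72],[0,0,-0.0013,0,0.72],[0,0,-0.0188,0,0.72],[0,0,-0.05,0,0.72],[0,0,-0.1,0,0.72],[0,0,-0.15,0,0.72],[0,0,-0.2,0,0.72],[0,0,-0.225,0,0.72],[0,0,-0.225,0,0.72]])

```text
time_s: 25.95
position: [0.6771, 0.1455, 0.2025]
tcp_rot: [0.003, 0.68, 0.733, 0.003]
force: [0.6, -0.1, -0.1]
gripper_width: 0.067
gripper_force: 0.0
```

```bash
python3 - <<'E'
from h import *
np.set_printoptions(precision=3,suppress=True)
o=status.get_obs();print(o["time_s"],o["position"],o["force"],o["gripper_width"])
w=viewer.get_image("wrist");s=viewer.get_image("side");c=np.zeros((420,800,3),np.uint8)
c[:,400:800]=cv2.resize(s[125:251,215:335],(400,420),interpolation=2);c[:,:400]=w[:,80:480]
cv2.imwrite("pics/c9.png",c)
E
```

```text
25.95 [0.677 0.146 0.202] [ 0.588 -0.108 -0.052] 0.06696780601530328
```

View pics/c9.png

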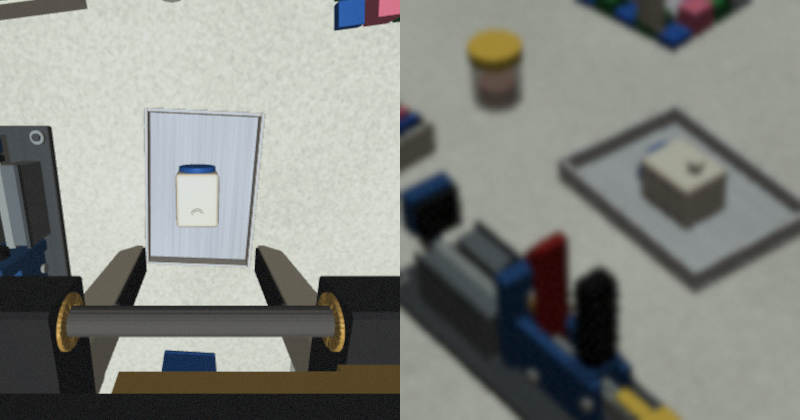

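The unit stands upright in the middle of the tray, the jaw is open and the gripper is clear.

```bash
python3 -c "
from rig import env;print(env.finish_job())"
```

```text
the job is handed in; nothing more can be done
None
```

The job is handed in, with no verdict returned: the cartridge was pumped home in five strokes, the last stopped at 13.5 N when it seated; the jaw was released fully open, and the unit is upright on the tray floor.

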